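# Put the sharpening stones away in their fitted boxes

### The job

Put the two sharpening stones away: bed the long grey stone in the dark wooden box and the short brick-red stone in the pale wooden box, then close each box with its own lid, fully down all round. Set the stones down rather than dropping them, as they chip. Leave the cork sanding block and the oak block alone; they only look like stones.

Things in the scene. Friction and masses are not known exactly. Their poses are not given: they have to be found in the camera images.
- grey_stone_mid (a point): long dark-grey oil stone, slightly hollow on top from use, a plain flat bar 50 mm wide (x), 150 mm long (y), 24 mm thick, 420 g, lying flat and loose. This point is its centre, 12 mm above its underside. Axes: z up, y along its length. Either way round is right.
- red_stone_mid (a point): short brick-red sharpening stone, a plain flat bar 38 mm wide (x), 100 mm long (y), 24 mm thick, 240 g, lying flat and loose. This point is its centre, 12 mm above its underside. Axes: z up, y along its length. Either way round is right.
- large_box: dark wooden base of the large box, fixed to the table, 74 x 174 mm (length along its y), 18 mm high. Bed 58 x 158, 10 mm deep, edges bevelled 3 mm: the long grey stone fits with 4 mm play each side and stands 14 mm proud of the rim, on which the lid rests. Origin: centre of its underside, at table height. z up.
- small_box: pale wooden base of the small box, fixed to the table, 62 x 124 mm (length along its y), 18 mm high. Bed 46 x 108, 10 mm deep, edges bevelled 3 mm: the short brick-red stone fits with 4 mm play each side and stands 14 mm proud of the rim, on which the lid rests. Origin: centre of its underside, at table height. z up.
- large_lid_grip (a point): dark wooden lid of the large box, loose, right way up, 74 x 174 mm (length along its y), about 200 g. Edge 22 mm high; on top a raised grip 40 mm wide (x), 110 mm long (y), its sides upright from 26 to 38 mm above the underside. Recess below 58 x 158, 16 mm deep, edges bevelled 3 mm, goes over the stone. This point: centre of the grip, 34 mm above the underside. z up. Either way round.
- small_lid_grip (a point): pale wooden lid of the small box, loose, right way up, 62 x 124 mm (length along its y), about 120 g. Edge 22 mm high; on top a raised grip 32 mm wide (x), 70 mm long (y), its sides upright from 26 to 38 mm above the underside. Recess below 46 x 108, 16 mm deep, edges bevelled 3 mm, goes over the stone. This point: centre of the grip, 34 mm above the underside. z up. Either way round.
- cork_block_mid (a point): bystander, to be left alone: loose light-brown cork sanding block wrapped in worn abrasive paper, 62 x 108 x 33 mm (length along its y). This point is its centre, 16.5 mm above its underside.
- oak_block_mid (a point): bystander, to be left alone: loose plain brown oak block, 55 x 85 x 42 mm (length along its y). This point is its centre, 21 mm above its underside.

How it is judged:
By the outcome, as a careful person would: the job done as asked, in the order asked, and still so for the second after the job is handed in, with the robot touching nothing.
It also fails if it takes over 106 s, if anything falls off the work surface, if the arm or the gripper's body presses on something with over 40 N, if the wrist force passes 120 N, or if a joint passes its speed limit or range.

### The arm

A 7-joint arm with a two-finger parallel gripper is mounted at the origin on a cart in front of the work surface, level with it; the furniture and walls round the work are solid. World frame = base frame: x ahead of the robot, y to its left, z up, the work surface at z = 0. Lengths are in mm, angles in rad, forces in N, time in s.
With the tool pointing down it reaches from about 425 to 875 mm from the base axis. Payload 4.7 kg.
Tool frame: the origin (TCP) lies midway between the tips of the shut fingers; the grasp point (between the pads) lies 19 mm behind it; z points along the fingers, y is the line along which they close (so a half turn about z gives the same grasp; the last joint's range is limited). The gripper opens to 87 mm and grips with 3 to 60 N. Pads are 19 mm wide; open, the fingers measure 117 mm over their backs; the gripper's body (75 mm by 190 mm) begins 51 mm behind the grasp point.
Start: joints at [1.121, 0.321, -0.07, 1.45, 0.023, 1.371, -0.057], TCP at [290.762, -581.363, 222.587] pointing down, gripper open.
Joint ranges: [-2.86, 2.86], [-0.3, 2.09], [-1.38, 1.24], [0.06, 2.45], [-1.56, 4.7], [0.09, 2.05], [-2.69, 2.69]. Speed limits (rad/s): [2.57, 2.57, 3.14, 3.14, 3.14, 3.14, 3.14].

### API

Orientations are given as a rotation vector (axis times angle).
In Python, from rig import manip gives the robot as it stands. Calls block until the motion is done:
- manip.move_to(position, orientation): joint-space move of the TCP to a pose.
- manip.movel(position, frame=None, velocity=150, max_force=None): straight line of the TCP; frame=None keeps the orientation; velocity is the mean speed in mm/s. With max_force (N) it stops when the force on the tool has changed by that much, and returns True; else False.
- manip.goto_joints(angles): joint-space move.
- manip.grip(opening): finger opening in mm; the grip force is fixed at half the most; returns when the fingers have stopped.
- manip.hold(seconds).
- manip.ik(position, orientation): joint angles nearest the present ones, or None.
- manip.get_image(name): name is "scene" or "side" or "wrist"; returns a dict with "frame" (480x640x3 uint8, red, green, blue), "vertical_fov" (degrees; the focal length in pixels is half the picture's height over the tangent of half this angle, whatever the lens; pixels are square), "cx", "cy" (the principal point, pixels), "camera_from_world" (4x4, takes a point from world to camera coordinates); the wrist camera has in their place "hand_eye" (4x4, takes a point from camera to tool coordinates, whose origin is the TCP and whose axes are the flange's). Camera axes: x right, y up, looking along -z (the intrinsics and any distortion apply to the point x, -y, -z); pixel columns grow to the right and rows downward; lengths in mm; the calibration is good to about 2 mm. A picture is of the moment at which its call begins: read the wrist's pose just before it. There is no depth.
A pose or a line that the arm cannot do raises manip.Unreachable and nothing moves.
- manip.sign_off(): hands the job in; it is judged then, once.
Trained networks look in the newest picture that a camera, given by its name, has taken for a name from the list of things; names that differ only in an ending like _2 or _b are one class to them, and where a whole thing is asked for, a point or a joint stands for the part that bears it (a point fixed in the world has none). Each returns a list of dicts, best first, with "conf" (0 to 1); they miss things now and then, are a little off and sometimes report something else, mostly with a low value. They report only what shows in the picture. A call takes as long as a camera call.
- manip.boxes_of(camera, thing): "location" ([x, y, z] in mm, in world coordinates, good to about 4 mm: the middle of the surface that is visible of it).
- manip.cut_out(camera, thing): "region" (480x640 bool, what is visible of it).
Readings, each from a call of its own:
- manip.current_time_s(): time.
- manip.current_qpos(): joint angles.
- manip.current_qvel(): joint speeds.
- manip.current_tau(): joint torques, N m.
- manip.current_position(): TCP position.
- manip.current_tcp_rot(): TCP orientation.
- manip.current_ft_force(): force on the tool from outside, world axes, zero at the start.
- manip.current_wrist_torque(): the same for the moment, N m.
- manip.current_width(): finger opening in mm.
- manip.current_gripper_force(): force on a finger pad.
Only numpy, scipy, OpenCV 4.12 (cv2) and the standard library are available. Lean on these libraries where they do the work, as an engineer would, in place of code of your own. Each camera call takes 0.05 s, during which the arm holds its last target. There are 200 camera calls.

## Working session

There is one attempt and no reset: what is moved stays moved. The work goes in short steps, each a Python script; the robot and the scene stay as the last script left them, time stands still between calls to the robot, and variables do not carry over. Pictures are saved under pics/ and viewed, at most 14 in all, crops included, and the job is handed in when it is done.

```bash
ls; mkdir -p pics
cat > s1.py <<'E'
from rig import manip
import cv2, numpy as np
np.set_printoptions(precision=2,suppress=True)
ims=[]
names=["grey_stone_mid","red_stone_mid","large_box","small_box","large_lid_grip","small_lid_grip","cork_block_mid","oak_block_mid"]
for c in("scene","side"):
    d=manip.get_image(c); cv2.imwrite(f"pics/{c}0.png",d["frame"][:,:,::-1])
    print(c,[ (k,v) for k,v in d.items() if k!="frame"])
    for n in names:
        print(n,[(np.round(r["location"]),round(r["conf"],2)) for r in manip.boxes_of(c,n)[:3]])
d=manip.get_image("wrist");print([ (k,v) for k,v in d.items() if k!="frame"])
print(manip.current_time_s(),manip.current_tcp_rot())
E
python3 s1.py
```

```text
pics
scene [('vertical_fov', 48.38035040071939), ('cx', 318.9525201151184), ('cy', 237.17090949647312), ('camera_from_world', array([[  -0.64,   -0.77,   -0.  ,  503.14],
       [   0.32,   -0.27,    0.91, -235.44],
       [  -0.7 ,    0.58,    0.42, -754.69],
       [   0.  ,    0.  ,    0.  ,    1.  ]]))]
grey_stone_mid [(array([ 551., -105.,   21.]), 0.91)]
red_stone_mid [(array([484., 296.,  21.]), 0.91)]
large_box [(array([468., 407.,   9.]), 0.65), (array([ 669., -119.,    9.]), 0.54)]
small_box [(array([ 670., -118.,   10.]), 0.57)]
large_lid_grip [(array([474., 180.,  23.]), 0.9)]
small_lid_grip [(array([ 424., -101.,   25.]), 0.8)]
cork_block_mid [(array([408.,  39.,  31.]), 0.81)]
oak_block_mid [(array([ 792., -101.,   35.]), 0.7)]
side [('vertical_fov', 55.18852937902537), ('cx', 323.5864514632008), ('cy', 243.14074340611143), ('camera_from_world', array([[   0.96,   -0.29,   -0.02, -561.55],
       [   0.17,    0.51,    0.85, -228.18],
       [  -0.24,   -0.81,    0.53, -676.31],
       [   0.  ,    0.  ,    0.  ,    1.  ]]))]
grey_stone_mid [(array([ 565., -140.,   26.]), 0.81)]
red_stone_mid [(array([492., 271.,  22.]), 0.62), (array([ 563., -137.,   24.]), 0.38)]
large_box [(array([474., 404.,   8.]), 0.62)]
small_box [(array([ 671., -139.,   10.]), 0.69)]
large_lid_grip [(array([501., 139.,  21.]), 0.63)]
small_lid_grip [(array([ 434., -151.,   23.]), 0.79)]
cork_block_mid [(array([420.,  -0.,  33.]), 0.69), (array([473., 409.,   6.]), 0.43)]
oak_block_mid [(array([ 802., -124.,   38.]), 0.79)]
[('vertical_fov', 64.96115615615487), ('cx', 320.1372539727873), ('cy', 236.10938938442237), ('hand_eye', array([[   0.  ,    0.96,    0.3 ,   80.3 ],
       [   1.  ,   -0.  ,   -0.  ,   -0.93],
       [   0.  ,    0.3 ,   -0.96, -161.37],
       [   0.  ,    0.  ,    0.  ,    1.  ]]))]
0.95 [3.06 0.72 0.  ]
```

View pics/scene0.png

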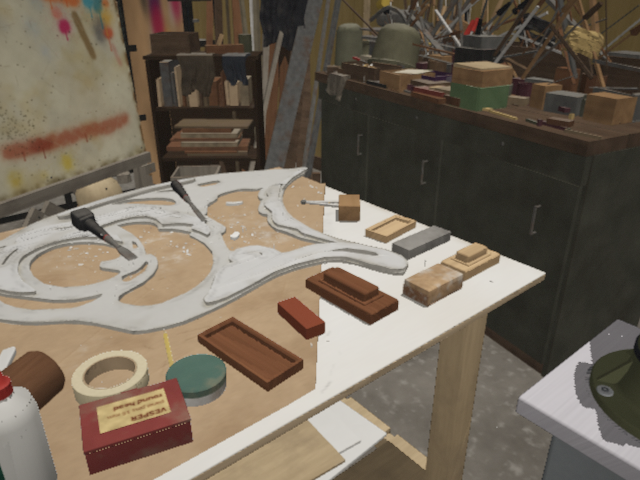

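View pics/side0.png

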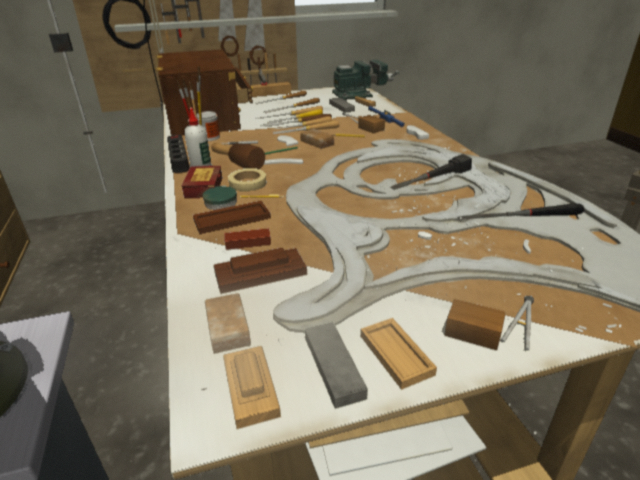

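```bash
cat > h.py <<'E'
from rig import manip
import cv2, numpy as np
from scipy.spatial.transform import Rotation as Rn
np.set_printoptions(precision=2,suppress=True)
names=["grey_stone_mid","red_stone_mid","large_box","small_box","large_lid_grip","small_lid_grip","cork_block_mid","oak_block_mid"]
def f_of(d): return 240/np.tan(np.radians(d["vertical_fov"]/2))
def proj(d,cw,P):
    P=np.atleast_2d(P); p=P@cw[:3,:3].T+cw[:3,3]; f=f_of(d)
    return np.c_[d["cx"]+f*p[:,0]/-p[:,2], d["cy"]+f*(-p[:,1])/-p[:,2]]
def unproj(d,cw,uv,z):
    uv=np.atleast_2d(uv).astype(float); f=f_of(d)
    r=np.c_[(uv[:,0]-d["cx"])/f,-(uv[:,1]-d["cy"])/f,-np.ones(len(uv))]
    wc=np.linalg.inv(cw); r=r@wc[:3,:3].T; o=wc[:3,3]
    return o+r*((z-o[2])/r[:,2])[:,None]
def wrist():
    p,r=manip.current_position(),manip.current_tcp_rot()
    T=np.eye(4);T[:3,:3]=Rn.from_rotvec(r).as_matrix();T[:3,3]=p
    d=manip.get_image("wrist"); return d,np.linalg.inv(T@d["hand_eye"])
E
cat > s2.py <<'E'
from h import *
for c in("scene","side"):
    d=manip.get_image(c);cw=d["camera_from_world"]; print(c,np.linalg.inv(cw)[:3,3])
    for n in names:
        m=manip.cut_out(c,n); b=manip.boxes_of(c,n)
        if m and b:
            v,u=np.nonzero(m[0]["region"]); uv=np.array([u.mean(),v.mean()]); L=np.array(b[0]["location"])
            print(n,uv,"own proj",proj(d,cw,L)[0],"unproj@z",unproj(d,cw,uv,L[2])[0],m[0]["conf"])
E
python3 s2.py
```

```text
scene [-132.98  761.46  529.75]
grey_stone_mid [420.56 241.61] own proj [424.24 244.25] unproj@z [ 562.08 -108.54   17.3 ] 0.67
red_stone_mid [300.23 317.9 ] own proj [301.2  316.91] unproj@z [483.46 294.84  22.6 ] 0.94
large_box [250.4  353.66] own proj [248.6  353.26] unproj@z [469.8  405.36   8.8 ] 0.6
small_box [389.7  228.35] own proj [388.41 228.75] unproj@z [ 668.48 -120.64   10.5 ] 0.62
large_lid_grip [351.87 294.3 ] own proj [352.07 298.65] unproj@z [485.74 172.65  21.8 ] 0.59
small_lid_grip [471.42 260.31] own proj [471.25 261.57] unproj@z [ 424.61 -106.41   25.  ] 0.67
cork_block_mid [431.98 284.18] own proj [431.57 282.77] unproj@z [405.94  42.5   30.9 ] 0.7
oak_block_mid [348.43 208.45] own proj [349.87 208.04] unproj@z [788.98 -95.45  31.7 ] 0.67
side [ 415.84 -596.67  543.93]
grey_stone_mid [250.6  387.14] own proj [335.38 365.97] unproj@z [ 436.56 -139.07   24.1 ] 0.45
red_stone_mid [247.16 238.72] own proj [248.08 239.56] unproj@z [495.02 274.54  19.  ] 0.72
small_box [397.73 353.49] own proj [400.61 355.49] unproj@z [ 668.42 -132.43   11.9 ] 0.65
large_lid_grip [259.   269.18] own proj [262.22 271.01] unproj@z [499.08 147.52  22.2 ] 0.73
small_lid_grip [250.66 387.5 ] own proj [251.57 393.34] unproj@z [ 436.63 -137.63   21.7 ] 0.85
cork_block_mid [226.75 323.29] own proj [228.17 321.03] unproj@z [419.82  -5.43  34.5 ] 0.87
oak_block_mid [474.69 323.95] own proj [474.86 319.06] unproj@z [ 798.03 -136.33   40.8 ] 0.76
```

```bash
cat >> h.py <<'E'
def down(psi): return (Rn.from_euler("z",psi)*Rn.from_euler("x",np.pi)).as_rotvec()
def go(p,psi):
    """joint move with the half-turn variant that needs least joint travel"""
    q0=np.array(manip.current_qpos()); best=None
    for k in(psi,psi+np.pi):
        q=manip.ik(p,down(k))
        if q is not None:
            c=np.abs(np.array(q)-q0).max()
            if best is None or c<best[0]: best=(c,k)
    manip.move_to(p,down(best[1])); return best[1]
E
cat > s3.py <<'E'
from h import *
import pickle
out=[]
for i,(p,psi) in enumerate([((540,-150,220),np.pi/2),((650,-100,250),np.pi/2),((480,230,220),0),((500,330,250),0)]):
    q=manip.ik(p,down(psi)); q2=manip.ik(p,down(psi+np.pi)); print(q,q2)
    if i<2 and q is not None: manip.move_to(p,down(psi))
    else: print("psi",go(p,psi))
    d,cw=wrist(); M={}
    for n in names:
        r=manip.cut_out("wrist",n)
        if r: M[n]=r[:2]; print(n,[(round(x["conf"],2),int(x["region"].sum()),np.round(unproj(d,cw,np.argwhere(x["region"])[:,::-1].mean(0),20)[0])) for x in r[:2]])
    out.append((d,cw,M)); cv2.imwrite(f"pics/w{i}.png",d["frame"][:,:,::-1]); print(manip.current_time_s())
pickle.dump(out,open("views.pkl","wb"))
g=np.vstack([np.hstack([cv2.resize(cv2.imread(f"pics/w{i}.png"),(400,300)) for i in r]) for r in((0,1),(2,3))]); cv2.imwrite("pics/wall.png",g)
E
python3 s3.py
```

```text
[ 0.72  0.17 -0.56  1.67  0.09  1.33  0.15] [-0.82  0.26  1.22  1.71 -0.25  1.34 -2.69]
grey_stone_mid [(0.85, 8628, array([ 566., -111.,   20.]))]
small_box [(0.61, 9041, array([ 665., -120.,   20.]))]
small_lid_grip [(0.59, 8866, array([ 438., -117.,   20.]))]
cork_block_mid [(0.69, 6385, array([420.,  -3.,  20.]))]
oak_block_mid [(0.57, 6760, array([ 806., -114.,   20.]))]
4.9083
[ 0.56  0.39 -0.6   1.37  0.22  1.45 -0.03] [-0.7   0.57  1.21  1.42 -0.53  1.51 -2.65]
grey_stone_mid [(0.89, 6914, array([ 567., -112.,   20.]))]
large_box [(0.6, 6586, array([ 668., -119.,   20.]))]
small_box [(0.6, 6499, array([ 668., -119.,   20.]))]
small_lid_grip [(0.96, 7315, array([ 441., -115.,   20.])), (0.66, 6367, array([ 668., -119.,   20.]))]
cork_block_mid [(0.72, 9821, array([420.,  24.,  20.]))]
oak_block_mid [(0.88, 4990, array([ 815., -117.,   20.]))]
5.925
[ 0.15  0.12 -0.69  1.73  0.08  1.33 -2.13] [ 0.45  0.18 -1.04  1.72  0.16  1.34  0.95]
psi 3.141592653589793
grey_stone_mid [(0.57, 2904, array([556., -65.,  20.])), (0.45, 12824, array([493., 164.,  20.]))]
red_stone_mid [(0.56, 4069, array([492., 286.,  20.]))]
large_box [(0.61, 14237, array([467., 401.,  20.]))]
small_lid_grip [(0.93, 2159, array([437., -59.,  20.]))]
cork_block_mid [(0.57, 9021, array([419.,  22.,  20.])), (0.57, 2903, array([556., -65.,  20.]))]
7.7667
[-0.08  0.26 -0.66  1.52  0.16  1.41 -2.32] [ 0.21  0.37 -1.06  1.52  0.32  1.45  0.71]
psi 3.141592653589793
red_stone_mid [(0.81, 3531, array([493., 287.,  20.]))]
large_box [(0.87, 11996, array([468., 405.,  20.]))]
large_lid_grip [(0.65, 12292, array([494., 167.,  20.]))]
cork_block_mid [(0.56, 4911, array([419.,  50.,  20.]))]
8.725
```

View pics/wall.png

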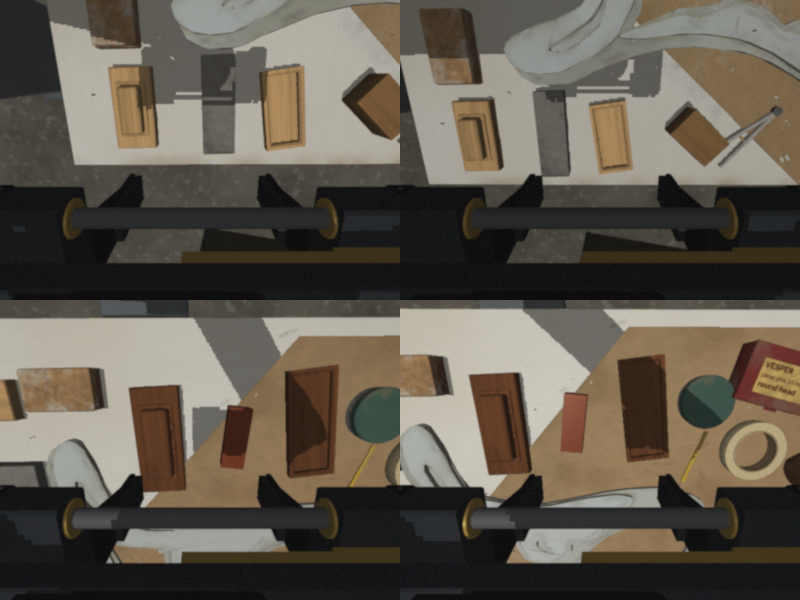

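```bash
cat > fit.py <<'E'
from h import *
from scipy.optimize import minimize
dims={"grey_stone_mid":[(50,150,0,24)],"red_stone_mid":[(38,100,0,24)],"large_box":[(74,174,0,18)],"small_box":[(62,124,0,18)],
"large_lid_grip":[(74,174,0,22),(40,110,22,38)],"small_lid_grip":[(62,124,0,22),(32,70,22,38)]}
def sil(n,x,d,cw):
    im=np.zeros((480,640),np.uint8); c,s=np.cos(x[2]),np.sin(x[2])
    for w,l,a,b in dims[n]:
        P=np.array([(i*w/2,j*l/2,k) for i in(-1,1) for j in(-1,1) for k in(a,b)])
        P=np.c_[x[0]+c*P[:,0]-s*P[:,1],x[1]+s*P[:,0]+c*P[:,1],P[:,2]+x[3]]
        h=cv2.convexHull(proj(d,cw,P).astype(np.float32))
        cv2.fillConvexPoly(im,np.round(h*16).astype(np.int32),255,cv2.LINE_AA,4)
    return im/255.
def fit(n,obs,x0,fixz=None):
    B=[cv2.GaussianBlur(m.astype(float),(0,0),1.5) for _,_,m in obs]
    def cost(x):
        x=list(x)+([fixz] if fixz is not None else [])
        return sum(((cv2.GaussianBlur(sil(n,x,d,cw),(0,0),1.5)-b)**2).sum() for (d,cw,_),b in zip(obs,B))
    best=None
    for a in x0[2]:
        s=[x0[0],x0[1],a]+([0] if fixz is None else [])
        S=np.array([s]+[np.array(s)+np.eye(len(s))[i]*[8,8,.1,8][i] for i in range(len(s))])
        r=minimize(cost,s,method="Nelder-Mead",options=dict(initial_simplex=S,xatol=.02,fatol=.5,maxiter=400))
        if best is None or r.fun<best.fun: best=r
    return best.x,best.fun
E
cat > s4.py <<'E'
from fit import *
import pickle
V=pickle.load(open("views.pkl","rb"))
use={"grey_stone_mid":[(0,"grey_stone_mid",0),(1,"grey_stone_mid",0)],"small_box":[(0,"small_box",0),(1,"small_box",0)],"small_lid_grip":[(0,"small_lid_grip",0),(1,"small_lid_grip",0)],
"red_stone_mid":[(2,"red_stone_mid",0),(3,"red_stone_mid",0)],"large_box":[(2,"large_box",0),(3,"large_box",0)],"large_lid_grip":[(2,"grey_stone_mid",1),(3,"large_lid_grip",0)]}
X={}
for n,u in use.items():
    obs=[(V[i][0],V[i][1],V[i][2][k][j]["region"]) for i,k,j in u]
    c=unproj(obs[0][0],obs[0][1],np.argwhere(obs[0][2])[:,::-1].mean(0),15)[0]
    A=np.array([-.1,.1])+(np.pi/2 if u[0][0]==2 else 0)
    for o,z in((obs,None),(obs,0),(obs[:1],0),(obs[1:],0)):
        x,f=fit(n,o,(c[0],c[1],A),z); print(n,len(o),x,round(f), [int(q[2].sum()) for q in o])
        if len(o)==2 and z==0: X[n]=x
pickle.dump(X,open("X.pkl","wb"))
rows=[]
for i in(1,3):
    im=V[i][0]["frame"][:,:,::-1].copy()
    for n,u in use.items():
        if any(k[0]==i for k in u):
            m=(sil(n,list(X[n])+[0],V[i][0],V[i][1])>.5).astype(np.uint8)
            cv2.drawContours(im,cv2.findContours(m,0,2)[0],-1,(0,255,0),1)
    rows.append(im[60:330,:])
cv2.imwrite("pics/ov.png",np.vstack(rows))
E
python3 s4.py
```

```text
grey_stone_mid 2 [ 566.11 -117.87    0.03   -3.6 ] 88 [8628, 6914]
grey_stone_mid 2 [ 566.3  -117.46    0.03] 138 [8628, 6914]
grey_stone_mid 1 [ 566.15 -117.25    0.03] 55 [8628]
grey_stone_mid 1 [ 566.36 -117.58    0.03] 79 [6914]
small_box 2 [ 669.21 -124.78    0.15   -3.33] 42 [9041, 6499]
small_box 2 [ 668.56 -124.25    0.15] 74 [9041, 6499]
small_box 1 [ 668.41 -124.41    0.15] 36 [9041]
small_box 1 [ 668.72 -124.12    0.14] 35 [6499]
small_lid_grip 2 [ 433.78 -121.85    0.02   -8.15] 153 [8866, 7315]
small_lid_grip 2 [ 436.93 -120.82    0.02] 355 [8866, 7315]
small_lid_grip 1 [ 436.61 -120.91    0.02] 149 [8866]
small_lid_grip 1 [ 436.89 -120.25    0.02] 201 [7315]
red_stone_mid 2 [496.7  286.8    1.46  -5.1 ] 83 [4069, 3531]
red_stone_mid 2 [495.7  286.78   1.46] 133 [4069, 3531]
red_stone_mid 1 [495.33 286.56   1.47] 82 [4069]
red_stone_mid 1 [495.66 286.74   1.46] 49 [3531]
large_box 2 [475.88 407.62   1.69  -4.39] 98 [14237, 11996]
large_box 2 [475.32 406.15   1.69] 208 [14237, 11996]
large_box 1 [475.35 406.11   1.69] 103 [14237]
large_box 1 [475.55 406.3    1.7 ] 99 [11996]
large_lid_grip 2 [502.54 162.31   1.62  -6.2 ] 115 [12824, 12292]
large_lid_grip 2 [501.44 164.19   1.62] 327 [12824, 12292]
large_lid_grip 1 [501.21 164.01   1.63] 155 [12824]
large_lid_grip 1 [501.53 164.33   1.62] 164 [12292]
```

View pics/ov.png

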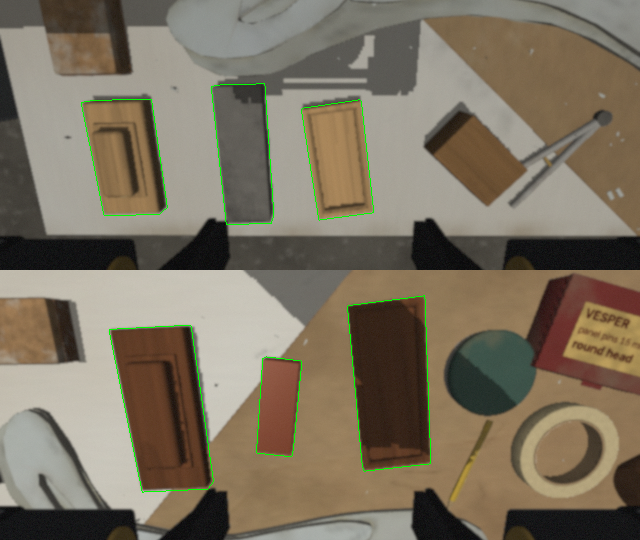

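```bash
cat > s5.py <<'E'
from fit import *
import pickle
X=pickle.load(open("X.pkl","rb"))
manip.move_to((500,300,230),down(0.)); print(manip.current_time_s())
d,cw=wrist(); M={}
for n in("red_stone_mid","large_box","large_lid_grip"):
    r=manip.cut_out("wrist",n)
    for q in r[:2]:
        c=unproj(d,cw,np.argwhere(q["region"])[:,::-1].mean(0),15)[0]
        if np.hypot(*(c[:2]-X[n][:2]))<30:
            x,f=fit(n,[(d,cw,q["region"])],(X[n][0],X[n][1],[X[n][2]]),0); print(n,x,round(f),q["conf"],"diff 0-pi",x-X[n]); M[n]=x;break
pickle.dump((d,cw,M),open("view0.pkl","wb"))
cv2.imwrite("pics/w5.png",d["frame"][:,:,::-1])
E
python3 s5.py
```

```text
11.2333
red_stone_mid [495.   285.85   1.46] 35 0.68 diff 0-pi [-0.7  -0.93  0.  ]
large_box [474.75 405.55   1.7 ] 676 0.91 diff 0-pi [-0.56 -0.6   0.01]
large_lid_grip [501.14 163.22   1.62] 141 0.9 diff 0-pi [-0.3  -0.97 -0.  ]
```

```bash
cat >> h.py <<'E'
P=dict(grey=(565.9,-117.2,.03),red=(495.35,286.3,1.46),lbox=(475.,405.85,1.695),sbox=(668.15,-124.,.15),llid=(501.3,163.7,1.625),slid=(436.5,-120.6,.02))
def st(*a): print(*a,"t",round(manip.current_time_s(),1),"tcp",np.array(manip.current_position()),"w",round(manip.current_width(),1),"F",np.array(manip.current_ft_force()))
def pick(n,z,opn,close,hi=160):
    x,y,t=P[n]; manip.grip(opn)
    psi=go((x,y,z+70),t+np.pi/2)
    manip.movel((x,y,z+12),velocity=120)
    hit=manip.movel((x,y,z),velocity=30,max_force=6); st("pick hit",hit)
    if hit: return False
    manip.grip(close); manip.movel((x,y,z+6),velocity=40); st("gripped",manip.current_gripper_force())
    manip.movel((x,y,hi),velocity=200); return True
def over(n,z):
    x,y,t=P[n]; psi=go((x,y,z),t+np.pi/2); st("over",psi)
E
sed -n '/^E$/q;p' /dev/null
cat > s6.py <<'E'
from h import *
if pick("grey",12,72,40):
    over("lbox",110)
    d,cw=wrist(); cv2.imwrite("pics/held1.png",d["frame"][:,:,::-1])
E
python3 s6.py
```

```text
pick hit False t 14.9 tcp [ 565.83 -117.22   11.9 ] w 71.9 F [-0.16  0.04 -1.02]
gripped 29.998962879180908 t 15.7 tcp [ 565.45 -117.14   17.83] w 49.6 F [-0.8  -0.47 -4.12]
over 6.40738898038469 t 18.5 tcp [476.27 403.98 110.33] w 49.5 F [ 0.77 -0.47 -4.23]
```

View pics/held1.png

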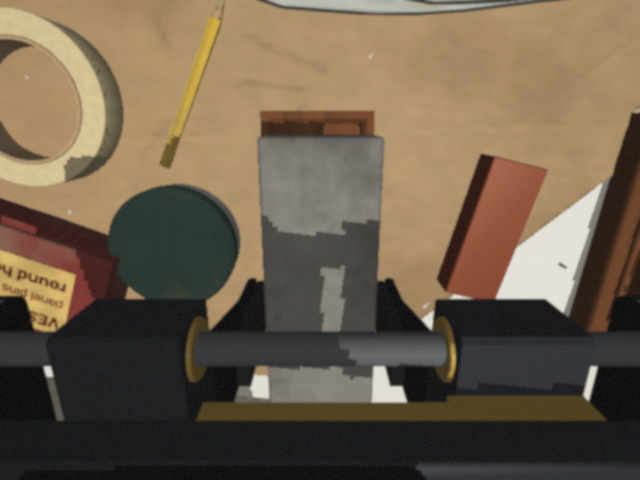

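The held stone (columns 260–382) lines up with the box behind it (261–375, top edge row 112), so I'll lower it.

```bash
cat >> h.py <<'E'
def place(n,z,opn,top=None):
    """lower to z (expected seat), stopping on contact; open and retreat"""
    x,y,t=P[n]; manip.movel((x,y,z+8),velocity=120); manip.hold(.2)
    hit=manip.movel((x,y,z-1.),velocity=12,max_force=5); st("place hit",hit)
    if manip.current_position()[2]>z+1.5: return False
    manip.grip(opn); st("open"); manip.movel((x,y,z+60),velocity=150); return True
E
python3 - <<'E'
from h import *
print(place("lbox",20,66))
d,cw=wrist(); cv2.imwrite("pics/placed1.png",d["frame"][:,:,::-1])
E
```

```text
place hit True t 20.2 tcp [474.86 405.77  20.17] w 49.6 F [-0.74  0.01  5.62]
open t 20.8 tcp [473.63 404.96  18.62] w 66.0 F [ 0.43 -0.55  3.3 ]
True
```

Run:
```python
from h import *
if pick("red",12,62,28):
    over("sbox",110); manip.hold(.2)
    d,cw=wrist(); cv2.imwrite("pics/held2.png",d["frame"][:,:,::-1]); st("")
a=[cv2.resize(cv2.imread(f"pics/{n}.png"),(400,300)) for n in("placed1","held2")]; cv2.imwrite("pics/c2.png",np.hstack(a))
```

```text
pick hit False t 23.6 tcp [495.34 286.22  11.95] w 62.3 F [ 0.23  0.29 -0.21]
gripped 29.999622702598572 t 24.4 tcp [495.35 286.4   18.14] w 37.5 F [-0.03 -0.41 -1.97]
over 4.86238898038469 t 26.9 tcp [ 668.63 -121.7   109.71] w 37.3 F [-0.12  0.04 -2.73]
 t 27.2 tcp [ 668.46 -122.61  110.13] w 38.0 F [-0.35 -0.03 -2.2 ]
```

View pics/c2.png

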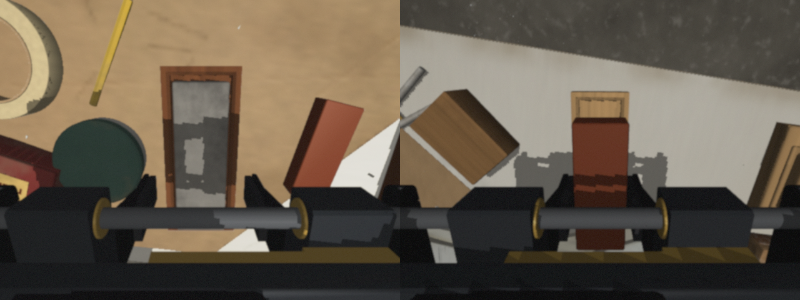

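Left: the grey stone is bedded with even gaps. Right: the red stone (572–629) is centred over the pale box (571–628).

Run:
```python
from h import *
ok=place("sbox",20,54); print(ok)
if ok:
    manip.hold(.1); d,cw=wrist(); cv2.imwrite("pics/placed2.png",d["frame"][:,:,::-1])
    # large lid: tips 2 mm above the foot of the grip's upright sides
    if pick("llid",28.5,62,30,hi=170):
        over("lbox",130); manip.hold(.3); st("")
        d,cw=wrist(); cv2.imwrite("pics/held3.png",d["frame"][:,:,::-1])
a=[cv2.resize(cv2.imread(f"pics/{n}.png"),(400,300)) for n in("placed2","held3")]; cv2.imwrite("pics/c3.png",np.hstack(a))
```

```text
place hit True t 28.8 tcp [ 667.98 -123.91   20.09] w 37.6 F [-0.61  0.7   6.62]
open t 29.5 tcp [ 666.55 -123.79   18.65] w 53.9 F [-2.56 -0.38  2.91]
True
pick hit False t 33.1 tcp [501.24 163.67  28.43] w 61.9 F [-1.27 -0.43  0.44]
gripped 29.992241263389587 t 33.9 tcp [501.39 163.87  34.7 ] w 39.9 F [-0.86  0.27 -2.23]
over 6.40738898038469 t 35.7 tcp [476.55 403.   130.1 ] w 39.6 F [ 0.5  -0.06 -1.03]
 t 36.0 tcp [475.77 404.76 130.63] w 39.6 F [-0.65  1.04 -1.06]
```

View pics/c3.png

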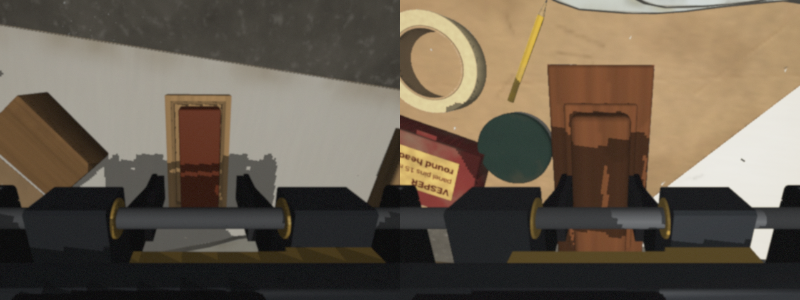

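Left: the red stone is bedded with even gaps. Right: the large lid is held square. The lid must clear the stone, which stands 14 mm proud, so the guarded descent starts higher.

```bash
cat >> h.py <<'E'
def cover(n,z,opn):
    x,y,t=P[n]; manip.movel((x,y,z+20),velocity=120); manip.hold(.3)
    hit=manip.movel((x,y,z+2),velocity=25,max_force=6); st("enter hit",hit)
    if hit and manip.current_position()[2]>z+4: return False
    if not hit: hit=manip.movel((x,y,z-1.5),velocity=12,max_force=8); st("seat hit",hit)
    if manip.current_position()[2]>z+1.5: return False
    manip.grip(opn); st("open"); manip.movel((x,y,z+70),velocity=150); return True
E
python3 - <<'E'
from h import *
ok=cover("lbox",46.5,58); print(ok)
if ok:
    manip.hold(.1); d,cw=wrist(); cv2.imwrite("pics/placed3.png",d["frame"][:,:,::-1])
    if pick("slid",28.5,54,22,hi=170):
        over("sbox",130); manip.hold(.3); st("")
        d,cw=wrist(); cv2.imwrite("pics/held4.png",d["frame"][:,:,::-1])
        a=[cv2.resize(cv2.imread(f"pics/{n}.png"),(400,300)) for n in("placed3","held4")]; cv2.imwrite("pics/c4.png",np.hstack(a))
E
```

```text
enter hit False t 37.9 tcp [475.15 405.88  48.6 ] w 39.6 F [ 0.21  1.4  -1.55]
seat hit True t 38.2 tcp [475.35 406.13  46.61] w 39.8 F [-0.2   0.69  4.56]
open t 38.9 tcp [474.35 405.35  45.17] w 58.1 F [-0.11 -0.96  0.05]
True
pick hit False t 43.1 tcp [ 436.38 -120.74   28.43] w 53.7 F [-0.16  0.18  0.4 ]
gripped 29.999738931655884 t 44.0 tcp [ 436.62 -120.45   34.66] w 31.9 F [-0.41  0.13 -1.74]
over 1.7207963267948965 t 45.8 tcp [ 666.96 -124.93  129.5 ] w 31.7 F [ 0.39 -0.51 -0.95]
 t 46.1 tcp [ 668.08 -123.81  131.28] w 31.4 F [-0.06  0.32 -0.25]
```

View pics/c4.png

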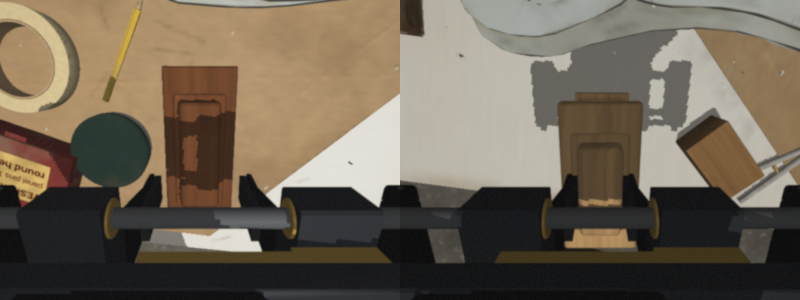

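The large lid is seated squarely. The small lid is held centred over the pale box.

Run:
```python
from h import *
ok=cover("sbox",46.5,52); print(ok)
manip.hold(.2); d,cw=wrist(); cv2.imwrite("pics/placed4.png",d["frame"][:,:,::-1])
if ok:
    go((600,0,330),np.pi/2); st("")
    manip.hold(.3)
    f=[cv2.resize(manip.get_image(c)["frame"][:,:,::-1][200:420,180:520],(400,259)) for c in("scene","side")]
    a=cv2.resize(cv2.imread("pics/placed4.png"),(400,300)); b=cv2.resize(wrist()[0]["frame"][:,:,::-1],(400,300))
    cv2.imwrite("pics/c5.png",np.vstack([np.hstack([a,b]),np.hstack(f)]))
```

```text
enter hit False t 48.0 tcp [ 668.27 -124.1    48.63] w 31.9 F [-0.33  0.69 -2.73]
seat hit True t 48.3 tcp [ 668.51 -124.15   46.69] w 31.7 F [-0.82  0.22  5.04]
open t 49.0 tcp [ 667.56 -123.79   45.29] w 52.0 F [-0.15  0.42 -0.61]
True
 t 50.8 tcp [599.71  -0.31 328.83] w 52.1 F [-0.29  0.53 -0.63]
```

View pics/c5.png

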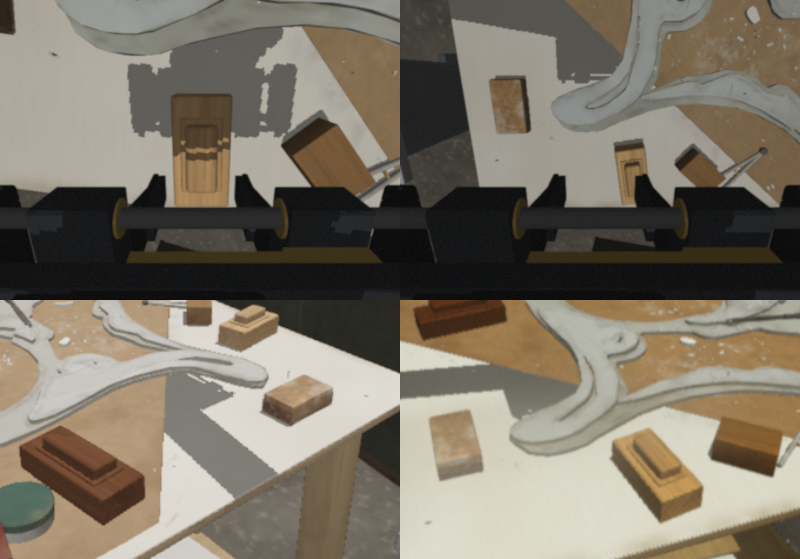

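Both boxes are closed with their lids flush, and the cork and oak blocks haven't moved. I'll hand in.

```bash
python3 -c "
from rig import manip
print(manip.sign_off())"
```

```text
the job is handed in; nothing more can be done
None
```

Job handed in at about 51 s: the grey stone is in the dark box and the red stone in the pale box, both lids are fully down, and the cork and oak blocks were left alone.

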